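Lock the sealing die with a flat screwdriver

ROBOT

A 6-joint arm with a two-finger parallel gripper is mounted at the origin on a cart in front of the work surface, level with it; the furniture and walls round the work are solid. World frame = base frame: x ahead of the robot, y to its left, z up, the work surface at z = 0. Lengths are in m, angles in rad, forces in N, time in s.
With the tool pointing down it reaches from about 0.25 to 0.775 m from the base axis. Payload 4 kg.
Tool frame: the origin (TCP) lies midway between the tips of the shut fingers; the grasp point (between the pads) lies env.grasp_offset behind it (env.grasp_offset is the distance from the TCP to the grasp point, in m); z points along the fingers, y is the line along which they close (so a half turn about z gives the same grasp; the last joint's range is limited). The gripper opens to 85 mm and grips with 20 to 120 N. Pads are 22 mm wide; open, the fingers measure 114 mm over their backs; the gripper's body (76 mm by 85 mm) begins 54 mm behind the grasp point. The pads swing forward as they close: fully open they stand 13 mm farther back than shut.
Start: joints at [1.115, 0.087, 1.371, -0, 1.684, -0.103], TCP at [0.19, 0.516, 0.197] pointing down, gripper open.
Joint ranges: [-3.1, 3.1], [-0.76, 2.03], [0.27, 2.55], [-1.08, 4.22], [0.17, 2.65], [-2.57, 2.57]. Speed limits (rad/s): [2.79, 2.79, 3.14, 3.14, 3.14, 3.14].

INTERFACE

Orientations are given as a unit quaternion [x, y, z, w].
In Python, from plant import env gives the robot as it stands.
- The arm moves only by the tool arm_command, never from a script. Its argument "motion" is a list of rows, each a list of 2 entries, a list of its own where there are three numbers: the shift along the tool's x, y, z each as a share of 0.03 m, from -1 to 1, then the turn, a rotation vector about the tool's x, y, z each as a share of 6 degrees, from -1 to 1. In form: [[[x, y, z], [rx, ry, rz]], ...]. A call has 1 to 20 rows; each row shifts and turns the commanded pose from where the row before left it, along the tool's axes as they then stand; what a row does not reach is not made up. A row lasts 1/12 s, in which the tool goes at most 41.7 mm and 7.16 degrees, less where a joint would pass 70% of its speed; a pose out of reach is approached as far as the arm can. A call with a number of a shift or a turn outside -1 to 1 is refused whole. A call with a gripper value outside its range is refused whole. "hand" is the finger opening in mm, from 0 to 85.4, set as the call begins (left out, the last holds). The fingers move at their own pace and stop on an object; "grip_force" is the grip in N (left out, the last holds). Time passes only in rows, so rows that do not move let the fingers close. It gives the time, the measured TCP pose, the force, the opening and the grip force at its end, in the units of the state.
- env.state(): the state, without advancing time (a new reading comes with each control period).
- env.snapshot(name): name is "scene" or "top"; returns (picture, depth): 420x560x3 uint8, red, green, blue; 420x560 float32, m along the optical axis (not along the pixel's ray), 0 where there is no reading.
- env.camera_info(name): a dict with "fx", "fy", "cx", "cy" (pixels), "dist" ([k1, k2, p1, p2, k3] as OpenCV has them; the pictures are not rectified), "position" and "orientation" of the camera in the world. Camera axes: x right, y down, z forward; pixel columns grow to the right and rows downward; lengths in m; the calibration is good to about 2 mm. A picture is of the moment at which its call begins. camera_info takes no time and is no camera call.
- env.finish_job(): hands the job in; it is judged then, once.
Trained networks look in the newest picture that a camera, given by its name, has taken for a name from the list of things; names that differ only in an ending like _2 or _b are one class to them, and where a whole thing is asked for, a point or a joint stands for the part that bears it (a point fixed in the world has none). Each returns a list of dicts, best first, with "score" (0 to 1); they miss things now and then, are a little off and sometimes report something else, mostly with a low value. They report only what shows in the picture. A call takes as long as a camera call. They do not tell look-alikes from the thing itself.
- env.find_in(target, camera): "uv" ([column, row] in pixels, amid what is visible of it).
The state is a dict: "clock": time; "qpos": joint angles; "joint_velocities": joint speeds; "joint_torque": joint torques, N m; "position": TCP position; "tcp_rot": TCP orientation; "ft_force": force on the tool from outside, world axes, zero at the start; "moment": the same for the moment, N m; "finger_gap": finger opening in m; "finger_force": force on a finger pad.
Only numpy, scipy, OpenCV 4.12 (cv2) and the standard library are available. Lean on these libraries where they do the work, as an engineer would, in place of code of your own. Each camera call takes 0.05 s, during which the arm holds its last target. There are 200 camera calls.

TASK

Clamp the sealing die in its nest: take the flat screwdriver out of its stand, set it lightly on the slotted screw and feel round until the blade drops into the slot, then turn the screw clockwise until the jaw is fully home against its stop, without pressing hard or forcing the screw. Then put the screwdriver back upright in its stand and leave the small things around undisturbed.

Things in the scene. Friction and masses are not known exactly. Their poses are not given: they have to be found in the camera images.
- fixture: Die nest bolted to the worktop: aluminium plate 130 (x) x 190 (y) x 12 mm. Origin: centre of its underside, z up. On it, along y: steel fence, grey sealing die with eight rings (98 x 62 x 22 mm), dark sliding jaw, and near the +y end a 46 x 46 mm steel housing, top 36 mm above the worktop, with the slotted screw. Over 40 N in all, summed over the blade's contacts with the screw, is too much (about 0.22 N m).
- screw_centre (a point): Fixed point on the screw's axis, level with the top of its head at rest: 42 mm above the worktop, 55 mm in +y from the fixture's origin; axes as the fixture. Steel head: 24 mm disc, 6 mm proud of the housing, one slot straight across through the centre, 4 mm wide, 5 mm deep. The slot's angle is not measured; at the start it is within 45 degrees either way of the fixture's x axis.
- stud: Sprung stud that carries the screw head; origin at the centre of the head's top. Its x axis starts along the fixture's x and turns with the screw; it does not show the slot's angle. It yields straight down up to 6 mm, at 2 N at first to 5.4 N at the end, then is rigid. When a pressing blade meets the slot, the head springs up round it and the force drops.
- jaw_top (a point): Centre of the top of the sliding jaw, a dark bar 50 (x) x 14 (y) x 18 mm beside the die; axes as the fixture. The screw turns clockwise from above by 1.4 rad to a hard stop, against 0.05 N m of friction, and stays where left. It drives the jaw to the die, in the fixture's -y, 5 mm per rad: from y = +14.5 mm in the fixture's frame to +7.5 mm at the stop.
- stand: Grey block 80 (x) x 60 (y) x 70 mm on a thin dark foot plate 100 x 80 mm, fixed on the worktop. Origin: centre of the underside, z up. One upright round hole, 21 mm wide and 66 mm deep, in the middle of its top.
- driver_handle (a point): Centre of the handle of the stubby flat screwdriver, which stands upright in the stand, its handle's shoulder resting on the block. Axes: z up the tool from tip to handle end, x along the blade's width. Black hexagonal handle, 26 mm across flats, reaching 31 mm above and below this point; one pair of flats faces +y and -y. The tip is 93 mm below. Mass about 0.09 kg.
- driver_tip (a point): Centre of the end of the screwdriver's blade. Axes as the handle. The blade is 14 mm wide (x), 2.2 mm thick (y) and 12 mm long, on an 8 mm round shank; 62 mm from tip to the handle's shoulder. In the stand it hangs 8 mm above the worktop.
- driver: The whole screwdriver; origin at the centre of the blade's end, axes as the handle.
- bystander_gauge: Loose light-grey round gauge ring, 46 mm wide, 27 mm high; origin at the centre of its underside.
- bystander_roll: Loose white label roll, 63 mm wide, 36 mm high; origin at the centre of its underside.
- bystander_cap: Loose black knob-shaped bottle cap, 33 mm wide, 27 mm high; origin at the centre of its underside.
There are look-alikes about, which are no part of the job. What is meant by the driver is not turquoise, and is the larger of those in its own colour.

How it is judged:
By the outcome, as a careful person would: the job done as asked, in the order asked, and still so for the second after the job is handed in, with the robot touching nothing.
It also fails if it takes over 72 s, if anything falls off the work surface, if the arm or the gripper's body presses on something with over 40 N, if the wrist force passes 120 N, or if a joint passes its speed limit or range.

## Working session

There is one attempt and no reset: what is moved stays moved. The work goes in short steps, Python scripts to look and compute and a tool call to move; the robot and the scene stay as the last step left them, time stands still between calls to the robot, and variables do not carry over. Pictures are saved under pics/ and viewed, at most 10 in all, crops included, and the job is handed in when it is done.

Besides the shell and the picture viewer there is one more tool, called after ">>>" by a JSON object that holds its "api" and its "payload", one argument or row to a line. arm_command: Moves the arm, as the interface text tells. Its arguments: {"type":"object","properties":{"motion":{"type":"array"},"hand":{"type":"number"},"grip_force":{"type":"number"}},"required":["motion"]}

```bash
mkdir -p pics; ls
cat > h.py <<'E'
import numpy as np, cv2
from scipy.spatial.transform import Rotation as R
from plant import env
def snap(n,f=None):
    p,d=env.snapshot(n)
    np.savez('last_%s.npz'%n,p=p,d=d)
    if f: cv2.imwrite('pics/'+f,p[:,:,::-1])
    return p,d
def cam(n):
    c=env.camera_info(n)
    K=np.array([[c['fx'],0,c['cx']],[0,c['fy'],c['cy']],[0,0,1]]);return K,np.array(c['dist'],float),np.array(c['position']),R.from_quat(c['orientation']).as_matrix()
def ray(n,uv):
    K,D,t,r=cam(n)
    a=cv2.undistortPoints(np.array(uv,float).reshape(-1,1,2),K,D).reshape(-1,2)
    return t,np.c_[a,np.ones(len(a))]@r.T
def atz(n,uv,z):
    t,v=ray(n,uv); return t+v*((z-t[2])/v[:,2])[:,None]
def dep(n,uv,d):
    t,v=ray(n,uv); uv=np.array(uv,int).reshape(-1,2); return t+v*d[uv[:,1],uv[:,0]][:,None]
def cloud(n,d):
    v,u=np.mgrid[0:d.shape[0],0:d.shape[1]]
    P=dep(n,np.c_[u.ravel(),v.ravel()],d).reshape(d.shape+(3,)); P[d==0]=np.nan; return P
def proj(n,P):
    K,D,t,r=cam(n); return cv2.projectPoints((np.atleast_2d(P)-t)@r,np.zeros(3),np.zeros(3),K,D)[0].reshape(-1,2)
E
python3 - <<'E'
from h import *
np.set_printoptions(precision=4,suppress=True)
for n in('scene','top'):
    snap(n,n+'0.png'); c=env.camera_info(n); print(n,c)
    for t in('fixture','screw_centre','stand','driver_handle','bystander_gauge','bystander_roll','bystander_cap','jaw_top'):
        print(t,[(np.round(o['uv']).tolist(),round(o['score'],2)) for o in env.find_in(t,n)[:4]])
print(env.state(),env.grasp_offset)
E
```

```text
pics
scene {'fx': 516.0384343690528, 'fy': 516.0384343690528, 'cx': 281.3722023000565, 'cy': 205.33742142057758, 'dist': array([-0.0855,  0.    ,  0.    ,  0.    ,  0.    ]), 'position': array([0.3159, 0.6567, 0.6968]), 'orientation': array([-0.2026,  0.9009, -0.3768,  0.0728])}
fixture [([345.0, 196.0], 0.86)]
screw_centre [([345.0, 195.0], 0.71), ([353.0, 305.0], 0.62)]
stand [([262.0, 267.0], 0.88)]
driver_handle [([215.0, 290.0], 0.78), ([218.0, 215.0], 0.75), ([257.0, 232.0], 0.56)]
bystander_gauge [([353.0, 305.0], 0.96)]
bystander_roll [([224.0, 174.0], 0.83)]
bystander_cap [([190.0, 255.0], 0.71), ([258.0, 232.0], 0.48)]
jaw_top [([346.0, 192.0], 0.66), ([344.0, 203.0], 0.37)]
top {'fx': 508.5863404098271, 'fy': 508.5863404098271, 'cx': 286.0278176827767, 'cy': 215.91112201254523, 'dist': array([-0.0942,  0.    ,  0.    ,  0.    ,  0.    ]), 'position': array([0.4565, 0.1037, 1.0962]), 'orientation': array([ 0.7163, -0.6963,  0.0321, -0.0321])}
fixture [([361.0, 245.0], 0.85), ([244.0, 290.0], 0.27)]
screw_centre [([359.0, 244.0], 0.79)]
stand [([256.0, 215.0], 0.6)]
driver_handle [([248.0, 205.0], 0.61), ([194.0, 203.0], 0.51)]
bystander_gauge [([245.0, 288.0], 0.78), ([360.0, 244.0], 0.36)]
bystander_roll [([338.0, 139.0], 0.61)]
bystander_cap [([242.0, 153.0], 0.59)]
jaw_top [([356.0, 246.0], 0.71)]
{'clock': 0.9, 'qpos': array([ 1.1149,  0.0872,  1.3707,  0.    ,  1.6836, -0.1031]), 'joint_velocities': array([ 0.0009, -0.0018,  0.0011,  0.0005,  0.    , -0.0002]), 'joint_torque': array([ -0.0001, -35.1723, -31.3464,  -0.0002,   0.0002,   0.    ]), 'position': array([0.1901, 0.5161, 0.1975]), 'tcp_rot': array([0.1755, 0.9845, 0.0001, 0.    ]), 'ft_force': array([-0.0597,  0.3332,  0.5002]), 'moment': array([-0.0064, -0.0403,  0.0267]), 'finger_force': 0.0, 'finger_gap': 0.08525225860143469} 0.0187
```

View pics/scene0.png

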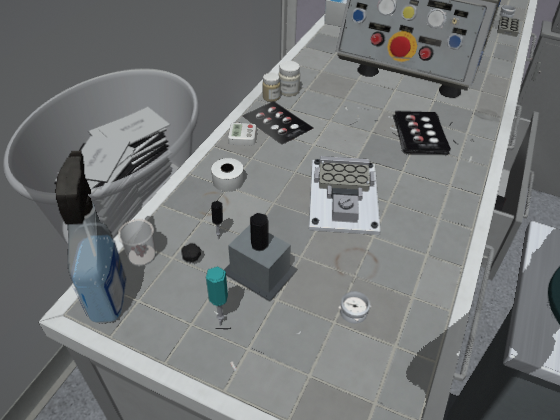

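View pics/top0.png

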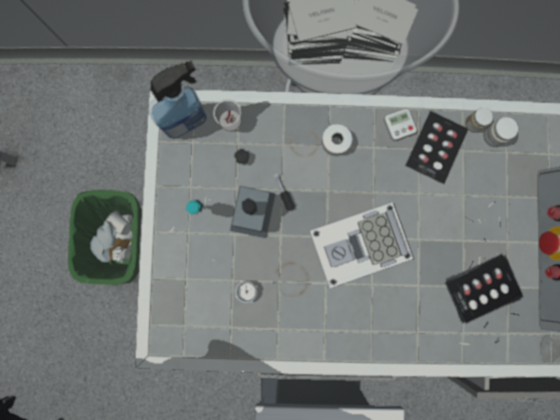

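The top view shows the fixture around (361,245) and the stand at (253,212) with a black handle at (249,206). In the scene view that handle is at (259,232). There are three candidate drivers:
- Black, in the stand: scene (259,232).
- Small black, lying down: scene (217,213), top (287,200).
- Turquoise: scene (217,290), top (194,207).

The one in the stand fits: it isn't turquoise and is the larger of the two black ones. I'll confirm it in a crop.

Run:
```python
from h import *
np.set_printoptions(precision=4,suppress=True)
out={}
for n in('scene','top'):
    z=np.load('last_%s.npz'%n);p,d=z['p'],z['d'];P=cloud(n,d);out[n]=(p,P)
    Z=P[...,2]
    print(n,'tab z',np.nanmedian(Z[150:300,200:300]))
    print('origin->',proj(n,[0,0,0]),'x.1',proj(n,[[.1,0,0],[0,.1,0]]))
p,P=out['top'];Z=P[...,2]
vv,uu=np.mgrid[0:420,0:560]
def rect(m,name):
    m=m.astype(np.uint8);k,l,s,c=cv2.connectedComponentsWithStats(m)
    i=1+np.argmax(s[1:,4]);q=P[l==i][:,:2].astype(np.float32)
    r=cv2.minAreaRect(q*1000);print(name,s[i],r,np.median(P[l==i],axis=0));return l==i
w=lambda u0,u1,v0,v1:(uu>u0)&(uu<u1)&(vv>v0)&(vv<v1)
rect(w(215,300,170,250)&(abs(Z-.07)<.008),'stand top')
rect(w(215,300,170,250)&(abs(Z-.132)<.008),'handle top')
rect(w(290,430,190,300)&(Z>.006)&(Z<.08),'fixture')
rect(w(290,360,220,290)&(abs(Z-.038)<.008),'housing')
rect(w(220,270,265,310)&(Z>.012),'gauge')
rect(w(315,360,115,160)&(Z>.012),'roll')
rect(w(225,260,140,170)&(Z>.012),'cap')
rect(w(180,215,190,220)&(Z>.03),'turq')
p2,P2=out['scene']
a=cv2.resize(p2[185:325,170:300],(520,560),interpolation=cv2.INTER_CUBIC)
b=cv2.resize(p[225:275,315:385],(280,200),interpolation=cv2.INTER_CUBIC)
c=cv2.resize(p2[180:225,305:385],(280,158),interpolation=cv2.INTER_CUBIC)
e=cv2.resize(p[180:245,220:300],(280,228)[:2],interpolation=cv2.INTER_CUBIC)
C=np.zeros((590,800,3),np.uint8);C[:560,:520]=a;C[:200,520:]=b;C[200:358,520:]=c;C[360:588,520:]=e
cv2.imwrite('pics/crop1.png',C[:,:,::-1])
```

```text
scene tab z 0.0005964312545635453
origin-> [[608.3056 310.0657]] x.1 [[549.0501 289.9366]
 [607.3097 359.3101]]
top tab z -7.697049822863455e-05
origin-> [[328.1254 478.2616]] x.1 [[329.4818 431.4667]
 [281.0241 477.1487]]
stand top [233 186  37  45 977] ((564.6495971679688, 177.33200073242188), (60.558441162109375, 80.42523956298828), 79.82177734375) [0.5596 0.1754 0.0697]
handle top [242 198  14  15 160] ((563.7716674804688, 177.363037109375), (27.23444175720215, 25.053178787231445), 1.8607289791107178) [0.5636 0.1765 0.1312]
fixture [ 310  202  103   86 5362] ((499.0929870605469, -56.72212219238281), (131.70639038085938, 191.59291076660156), 21.037410736083984) [ 0.4984 -0.0554  0.0173]
housing [324 239  28  28 466] ((480.1302185058594, -4.5872802734375), (45.999908447265625, 46.323665618896484), 20.90373992919922) [ 0.4803 -0.0046  0.0362]
gauge [236 281  22  22 333] ((392.95343017578125, 183.41058349609375), (44.55729675292969, 44.51517105102539), 88.82415771484375) [0.3932 0.1835 0.0162]
roll [322 124  30  32 664] ((721.6766357421875, 2.3670997619628906), (61.96316146850586, 62.89215087890625), 72.85611724853516) [0.7205 0.003  0.0337]
cap [234 149  16  15 174] ((680.41357421875, 203.3319091796875), (30.69928741455078, 31.394790649414062), 23.7664794921875) [0.6797 0.2032 0.0257]
turq [186 199  18  15 202] ((559.7070922851562, 284.8983154296875), (28.18705940246582, 28.71015167236328), 47.44499588012695) [0.5595 0.2834 0.1212]
```

View pics/crop1.png

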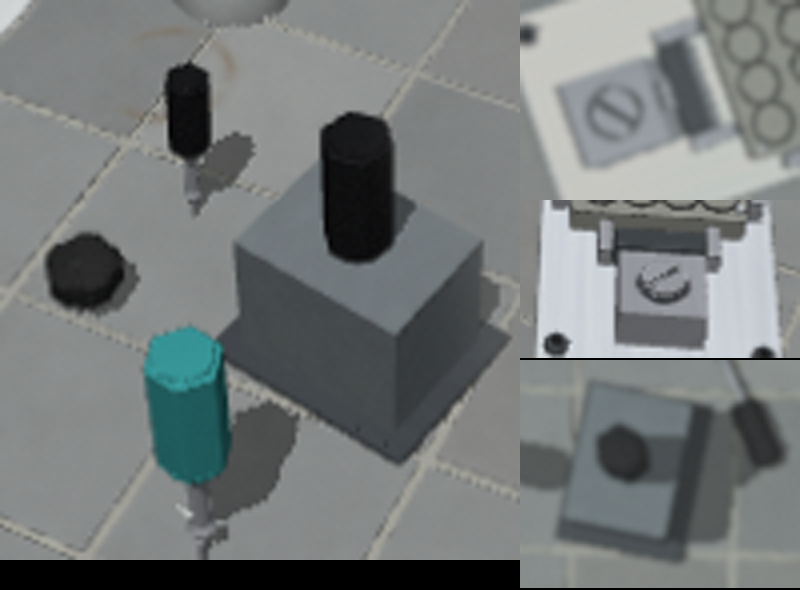

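The crop confirms it: the black driver in the stand (crop 357,185) is clearly larger than the small black one (188,110), and the third is turquoise. The slot shows as a diagonal at crop (613,113). Next I'll measure the handle's hex yaw and the slot angle.

Run:
```python
from h import *
np.set_printoptions(precision=4,suppress=True)
from scipy.optimize import minimize
S=8
def hexpts(x,y,yaw,z0=.0705,z1=.132,r=.013/np.cos(np.pi/6)):
    a=yaw+np.pi/6+np.arange(6)*np.pi/3
    b=np.c_[x+r*np.cos(a),y+r*np.sin(a)]
    return np.r_[np.c_[b,np.full(6,z0)],np.c_[b,np.full(6,z1)]]
def mask(n,pts,box):
    u0,u1,v0,v1=box
    q=(proj(n,pts)+.5-[u0,v0])*S
    m=np.zeros(((v1-v0)*S,(u1-u0)*S),np.uint8)
    cv2.fillConvexPoly(m,np.round(cv2.convexHull(q.astype(np.float32))*16).astype(np.int32),255,shift=4)
    return cv2.resize(m,(u1-u0,v1-v0),interpolation=cv2.INTER_AREA)/255.
boxes={'scene':(242,276,206,256),'top':(236,264,192,220)}
im={}
for n in boxes:
    g=np.mean([env.snapshot(n)[0].astype(float).mean(2) for _ in range(3)],axis=0)
    np.save('avg_%s.npy'%n,g); im[n]=g
def cost(n,x,y,yaw):
    b=boxes[n];g=im[n][b[2]:b[3],b[0]:b[1]];m=mask(n,hexpts(x,y,yaw),b)
    # only compare in ring near; background local by median
    near=cv2.dilate((m>0.05).astype(np.uint8),np.ones((3,3)))>0
    A=np.c_[m.ravel(),np.ones(m.size)];w=near.ravel()
    c=np.linalg.lstsq(A[w],g.ravel()[w],rcond=None)[0]
    return np.std(A[w]@c-g.ravel()[w])
for n in boxes:
    for yd in range(0,60,6):
        r=min((minimize(lambda q:cost(n,q[0]/1e3,q[1]/1e3,np.radians(yd)),s,method='Nelder-Mead',options=dict(initial_simplex=np.array(s)+[[0,0],[2,0],[0,2]],maxiter=60)) for s in([564.,177.],)),key=lambda r:r.fun)
        print(n,'flat normal',yd,r.x,round(r.fun,3))
# slot: dark line on disc
g=im['top'];c=np.array([.4798,-.005])
for z,n in((.042,'top'),(.042,'scene')):
    g=im[n];best=[]
    for dx in np.arange(-4,4.1,1)*1e-3:
      for dy in np.arange(-4,4.1,1)*1e-3:
        for a in np.radians(np.arange(-30,75,3)):
            t=np.linspace(-.010,.010,21);o=np.array([-np.sin(a),np.cos(a)]);e=np.array([np.cos(a),np.sin(a)])
            f=lambda s:cv2.remap(g.astype(np.float32),*[q.astype(np.float32).reshape(1,-1) for q in proj(n,np.c_[c+[dx,dy]+t[:,None]*e+s*o,np.full(21,z)]).T],cv2.INTER_LINEAR).mean()
            best.append((f(0)-.5*f(.005)-.5*f(-.005),dx,dy,np.degrees(a)))
    best.sort();print(n,np.array(best[:8]))
```

```text
scene flat normal 0 [561.4284 177.1757] 24.492
scene flat normal 6 [561.3474 177.2898] 24.178
scene flat normal 12 [561.7219 177.2313] 23.715
scene flat normal 18 [561.6666 177.7257] 22.653
scene flat normal 24 [561.7364 178.0383] 23.596
scene flat normal 30 [561.4684 178.1485] 23.183
scene flat normal 36 [561.6094 177.8724] 21.099
scene flat normal 42 [561.6819 177.9292] 22.425
scene flat normal 48 [561.3995 177.4353] 23.051
scene flat normal 54 [561.3316 177.8792] 24.103
top flat normal 0 [563.3315 177.0533] 12.897
top flat normal 6 [563.2206 176.7505] 12.844
top flat normal 12 [563.0867 177.1178] 12.541
top flat normal 18 [563.1054 177.1476] 12.106
top flat normal 24 [563.3084 177.3671] 11.683
top flat normal 30 [563.1502 176.9705] 11.098
top flat normal 36 [563.154  176.9607] 11.275
top flat normal 42 [562.9618 176.6028] 12.025
top flat normal 48 [563.418  176.8769] 12.274
top flat normal 54 [563.137  176.7645] 12.686Traceback (most recent call last):
  File "<stdin>", line 40, in <module>
  File "<stdin>", line 39, in <lambda>
  File "h.py", line 24, in proj
    K,D,t,r=cam(n); return cv2.projectPoints((np.atleast_2d(P)-t)@r,np.zeros(3),np.zeros(3),K,D)[0].reshape(-1,2)
            ~~~^^^
  File "h.py", line 10, in cam
    c=env.camera_info(n)
ValueError: time passes only in moves, steps and waits
```

```bash
sed -i 's/^def cam(n):/import functools\n@functools.cache\ndef cam(n):/' h.py
python3 - <<'E'
from h import *
np.set_printoptions(precision=4,suppress=True)
c=np.array([.4798,-.005])
for n in('top','scene'):
    g=np.load('avg_%s.npy'%n).astype(np.float32);best=[]
    for dx in np.arange(-4,4.1,1)*1e-3:
      for dy in np.arange(-4,4.1,1)*1e-3:
        for ad in np.arange(-30,75,3):
            a=np.radians(ad)
            t=np.linspace(-.010,.010,21);o=np.array([-np.sin(a),np.cos(a)]);e=np.array([np.cos(a),np.sin(a)])
            P=np.concatenate([np.c_[c+[dx,dy]+t[:,None]*e+s*o,np.full(21,.042)] for s in(0,.005,-.005)])
            q=proj(n,P).astype(np.float32);f=cv2.remap(g,q[:,:1].copy(),q[:,1:].copy(),cv2.INTER_LINEAR).reshape(3,21).mean(1)
            best.append((f[0]-.5*f[1]-.5*f[2],dx,dy,ad))
    best.sort();print(n,np.array(best[:8]))
s=env.state();print(s['clock'])
E
```

```text
top [[-39.0599  -0.001   -0.001   60.    ]
 [-38.7292  -0.001   -0.001   63.    ]
 [-38.4387  -0.001   -0.001   57.    ]
 [-38.0867   0.       0.      60.    ]
 [-37.8998  -0.002   -0.002   60.    ]
 [-37.8318   0.       0.001   60.    ]
 [-37.6713  -0.002   -0.003   60.    ]
 [-37.6275   0.       0.      57.    ]]
scene [[-44.7951  -0.001   -0.003   63.    ]
 [-44.7225  -0.001   -0.003   60.    ]
 [-44.28    -0.001   -0.002   60.    ]
 [-44.2409  -0.001   -0.002   63.    ]
 [-43.8239  -0.002   -0.004   60.    ]
 [-43.5424  -0.002   -0.004   63.    ]
 [-42.7457  -0.002   -0.004   57.    ]
 [-42.7389  -0.001   -0.003   57.    ]]
1.2
```

The handle is at about (0.5633, 0.177), with flat normals near 33° mod 60°. The slot is near 60° in the world frame and the screw is at about (0.4795, -0.006). Now moving above the handle.

>>> {"api": "arm_command", "payload": {
  "motion": [
    [[-0.92,-0.37,0],[0,0,0]],
    [[-0.92,-0.37,0],[0,0,0]],
    [[-0.92,-0.37,0],[0,0,0]],
    [[-0.92,-0.37,0],[0,0,0]],
    [[-0.92,-0.37,0],[0,0,0]],
    [[-0.92,-0.37,0],[0,0,0]],
    [[-0.92,-0.37,0],[0,0,0]],
    [[-0.92,-0.37,0],[0,0,0]],
    [[-0.92,-0.37,0],[0,0,0]],
    [[-0.92,-0.37,0],[0,0,0]],
    [[-0.92,-0.37,0],[0,0,0]],
    [[-0.92,-0.37,0],[0,0,0]],
    [[-0.92,-0.37,0],[0,0,0]],
    [[-0.92,-0.37,0],[0,0,0]],
    [[-0.92,-0.37,0],[0,0,0]],
    [[-0.92,-0.37,0],[0,0,0]],
    [[-0.92,-0.37,0],[0,0,0]],
    [[0,0,0],[0,0,1]],
    [[0,0,0],[0,0,1]],
    [[0,0,0],[0,0,1]]
  ],
  "hand": 70
}}

```text
clock: 2.87
position: [0.5656, 0.1762, 0.197]
tcp_rot: [0.33, 0.944, -0.0, -0.0]
ft_force: [0.1, -0.0, 0.4]
finger_gap: 0.0699
finger_force: 0.0
```

>>> {"api": "arm_command", "payload": {
  "motion": [
    [[0,0,0],[0,0,1]],
    [[0,0,0],[0,0,1]],
    [[0,0,0],[0,0,1]],
    [[0,0,0],[0,0,0]],
    [[0,0,0],[0,0,0]]
  ]
}}

```text
clock: 3.28
position: [0.5652, 0.177, 0.1974]
tcp_rot: [0.47, 0.883, 0.0, -0.0]
ft_force: [0.3, -0.5, 1.3]
finger_gap: 0.0698
finger_force: 0.0
```

```bash
cat >> h.py <<'E'
def to(x,y,z,ydeg):
    """tool-frame units to target, tool down with tool y at ydeg (mod 180)"""
    s=env.state();Rm=R.from_quat(s['tcp_rot']).as_matrix()
    d=Rm.T@(np.array([x,y,z])-s['position'])/.03
    cur=np.degrees(np.arctan2(Rm[1,1],Rm[0,1]));e=(ydeg-cur+90)%180-90
    down=R.from_matrix(np.c_[[-np.cos(np.radians(cur+90)),-np.sin(np.radians(cur+90)),0],Rm[:,1]*[1,1,0],[0,0,-1]])
    print('t',round(s['clock'],2),'pos',np.round(s['position'],4),'yaw',round(cur,2),'tilt z',np.round(Rm[:,2],4),'F',np.round(s['ft_force'],2),'M',np.round(s['moment'],3),'gap',round(s['finger_gap'],4),'q',np.round(s['qpos'],2))
    print('shift units',np.round(d,3),'rz units',round(-e/6,3))
E
python3 -c "
from h import *
to(.5633,.177,.086,33)"
```

```text
Traceback (most recent call last):
  File "h.py", line 32, in to
    down=R.from_matrix(np.c_[[-np.cos(np.radians(cur+90)),-np.sin(np.radians(cur+90)),0],Rm[:,1]*[1,1,0],[0,0,-1]])
  File "scipy/spatial/transform/_rotation.pyx", line 1143, in scipy.spatial.transform._rotation.Rotation.from_matrix
ValueError: Non-positive determinant (left-handed or null coordinate frame) in rotation matrix 0: [[ 0.55830076  0.82963863  0.        ]
 [-0.82963863  0.55830076  0.        ]
 [ 0.          0.         -1.        ]].
```

>>> {"api": "arm_command", "payload": {
  "motion": [
    [[0.03,-0.05,0.6],[0,0,0.15]],
    [[0,0,0.8],[0,0,0]],
    [[0,0,0.8],[0,0,0]],
    [[0,0,0.8],[0,0,0]],
    [[0,0,0.5],[0,0,0]],
    [[0,0,0.2],[0,0,0]],
    [[0,0,0],[0,0,0]],
    [[0,0,0],[0,0,0]]
  ]
}}

```text
clock: 3.95
position: [0.5638, 0.1769, 0.0871]
tcp_rot: [0.478, 0.879, 0.0, 0.0]
ft_force: [0.7, 0.1, -1.0]
finger_gap: 0.0701
finger_force: 0.0
```

```bash
sed -i '/down=/d' h.py
python3 -c "
from h import *
to(.5633,.177,.086,33)"
```

```text
t 3.95 pos [0.5638 0.1769 0.0871] yaw 32.94 tilt z [ 8.e-04  2.e-04 -1.e+00] F [ 0.72  0.11 -0.97] M [-0.033 -0.014  0.006] gap 0.0701 q [ 0.21  0.22  1.44  0.    1.48 -0.37]
shift units [ 0.011 -0.013  0.036] rz units -0.01
```

>>> {"api": "arm_command", "payload": {
  "motion": [
    [[0,0,0],[0,0,0]],
    [[0,0,0],[0,0,0]],
    [[0,0,0],[0,0,0]],
    [[0,0,0],[0,0,0]],
    [[0,0,0],[0,0,0]],
    [[0,0,0],[0,0,0]],
    [[0,0,0],[0,0,0]],
    [[0,0,0],[0,0,0]],
    [[0,0,0],[0,0,0]],
    [[0,0,0],[0,0,0]]
  ],
  "hand": 15,
  "grip_force": 60
}}

```text
clock: 4.78
position: [0.5644, 0.177, 0.0881]
tcp_rot: [0.478, 0.878, 0.001, 0.001]
ft_force: [-0.7, 0.4, 5.4]
finger_gap: 0.0238
finger_force: 59.4
```

```bash
python3 -c "
from h import *
to(.5633,.177,.086,33)"
```

```text
t 4.78 pos [0.5644 0.177  0.0881] yaw 32.89 tilt z [ 2.9e-03  7.0e-04 -1.0e+00] F [-0.71  0.43  5.37] M [0.043 0.071 0.009] gap 0.0238 q [ 0.21  0.22  1.44  0.    1.48 -0.37]
shift units [ 0.019 -0.031  0.069] rz units -0.019
```

>>> {"api": "arm_command", "payload": {
  "motion": [
    [[0,0,-0.2],[0,0,0]],
    [[0,0,-0.4],[0,0,0]],
    [[0,0,-0.6],[0,0,0]],
    [[0,0,-0.8],[0,0,0]],
    [[0,0,-0.8],[0,0,0]],
    [[0,0,-0.6],[0,0,0]],
    [[0,0,-0.2],[0,0,0]],
    [[0,0,0],[0,0,0]]
  ]
}}

```text
clock: 5.45
position: [0.5645, 0.1771, 0.1971]
tcp_rot: [0.478, 0.878, 0.002, 0.002]
ft_force: [1.2, -0.2, -0.4]
finger_gap: 0.0237
finger_force: 59.0
```

Run:
```python
from h import *
to(.4795,-.006,.19,33)
p,d=snap('scene','scene1.png'); 
s=env.state();print(proj('scene',s['position']-[0,0,.08]))
u,v=proj('scene',s['position']-[0,0,.05])[0].astype(int)
a=cv2.resize(p[v-60:v+60,u-70:u+70],(700,600),interpolation=cv2.INTER_CUBIC)
cv2.imwrite('pics/crop2.png',a[:,:,::-1]);print(u,v)
```

```text
t 5.45 pos [0.5645 0.1771 0.1971] yaw 32.89 tilt z [ 0.0045  0.001  -1.    ] F [ 1.18 -0.18 -0.36] M [-0.002 -0.042  0.013] gap 0.0237 q [ 0.21  0.18  1.27  0.    1.69 -0.37]
shift units [-3.587 -5.694  0.217] rz units -0.018
[[258.05373696 225.68250646]]
257 212
```

View pics/crop2.png

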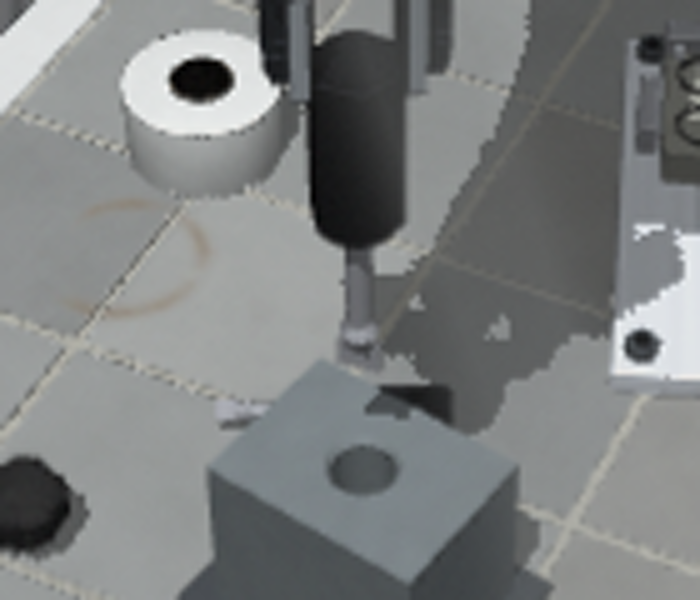

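The driver is held and its blade tip (crop 360,365) is where I predicted. The fingertips look high on the handle (crop y≈90), so I'll check the heights and the blade's direction with depth.

Run:
```python
from h import *
np.set_printoptions(precision=3,suppress=True,linewidth=200)
z=np.load('last_scene.npz');p,d=z['p'],z['d'];P=cloud('scene',d)
c=env.state()['position'][:2]
for v in range(152,228,3):
    row=P[v,244:280]; m=(np.linalg.norm(row[:,:2]-c,axis=1)<.045)&(row[:,2]>.09)
    if m.any():
        q=row[m];print(v,'u',np.where(m)[0].min()+244,np.where(m)[0].max()+244,'z',q[:,2].min(),q[:,2].max(),'mean',q.mean(0),'side',np.round((q[:,:2]-c)@[.84,.545]*1e3).astype(int)[[0,-1]])
# blade points
m=(np.linalg.norm(P[...,:2]-c,axis=2)<.02)&(P[...,2]>.095)&(P[...,2]<.15)
for lo in np.arange(.10,.15,.005):
    q=P[m&(P[...,2]>=lo)&(P[...,2]<lo+.005)]
    if len(q)>3:
        u,s,vt=np.linalg.svd(q[:,:2]-q[:,:2].mean(0));print(lo,len(q),'ctr',q.mean(0),'dir',np.degrees(np.arctan2(vt[0,1],vt[0,0])),'ext',np.ptp((q[:,:2]@vt.T),axis=0))
```

```text
152 u 244 277 z 0.25429020655939344 0.27078883345133814 mean [0.554 0.18  0.266] side [ 18 -26]
155 u 244 277 z 0.24829322485000144 0.26444701102792195 mean [0.553 0.179 0.26 ] side [ 18 -26]
158 u 244 276 z 0.23897493195936914 0.2606024025320486 mean [0.557 0.177 0.252] side [ 18 -25]
161 u 244 276 z 0.2380649981907142 0.25530202781360184 mean [0.559 0.177 0.246] side [ 18 -25]
164 u 244 276 z 0.23892609871850873 0.2491348053952711 mean [0.558 0.18  0.243] side [ 18 -25]
167 u 244 272 z 0.2375186745061817 0.2447158327251921 mean [0.558 0.184 0.241] side [ 19 -19]
170 u 245 272 z 0.2331454165711872 0.23981833488398313 mean [0.557 0.185 0.237] side [ 18 -19]
173 u 248 267 z 0.21977685139959557 0.23508550208815826 mean [0.559 0.186 0.231] side [ 13 -13]
176 u 248 267 z 0.21434665701427397 0.23000545540310446 mean [0.559 0.186 0.226] side [ 13 -13]
179 u 249 267 z 0.21693687084229052 0.22430271432168503 mean [0.558 0.186 0.221] side [ 12 -13]
182 u 249 267 z 0.2105690190518204 0.21870045599187232 mean [0.558 0.187 0.216] side [ 12 -13]
185 u 249 267 z 0.20320326504692032 0.2127427697662
[... 1185 characters left out ...]
3 z 0.11656386381326134 0.12211221234041791 mean [0.562 0.177 0.119] side [ 4 -7]
0.11500000000000002 13 ctr [0.562 0.177 0.118] dir -168.53343694050713 ext [0.014 0.003]
0.12000000000000002 22 ctr [0.562 0.177 0.122] dir -169.5571034146895 ext [0.014 0.004]
0.12500000000000003 13 ctr [0.561 0.177 0.127] dir -170.19655488681738 ext [0.014 0.006]
0.13000000000000003 23 ctr [0.561 0.18  0.133] dir -151.67396694524354 ext [0.011 0.007]
0.13500000000000004 16 ctr [0.561 0.179 0.137] dir 33.88858719570862 ext [0.008 0.008]
0.14000000000000004 13 ctr [0.562 0.179 0.143] dir -139.68047410737208 ext [0.008 0.004]
0.14500000000000005 13 ctr [0.561 0.179 0.147] dir -135.5042702145442 ext [0.008 0.004]
```

The depth data puts the blade tip at z≈0.117 and the shoulder at 0.179, both as expected, so the driver hasn't slipped. Of the three possible blade directions, 3° world fits. Next: move over the screw, turn the blade to about 60°, and stop 10 mm above the head.

>>> {"api": "arm_command", "payload": {
  "motion": [
    [[-0.45,-0.7,0],[0,0,0]],
    [[-0.45,-0.7,0],[0,0,0]],
    [[-0.45,-0.7,0],[0,0,0]],
    [[-0.45,-0.7,0],[0,0,0]],
    [[-0.45,-0.7,0],[0,0,0]],
    [[-0.45,-0.7,0],[0,0,0]],
    [[-0.45,-0.7,0],[0,0,0]],
    [[-0.43,-0.75,0],[0,0,0]],
    [[0,0,0],[0,0,-0.95]],
    [[0,0,0],[0,0,-0.95]],
    [[0,0,0],[0,0,-0.95]],
    [[0,0,0],[0,0,-0.95]],
    [[0,0,0],[0,0,-0.95]],
    [[0,0,0],[0,0,-0.95]],
    [[0,0,0],[0,0,-0.95]],
    [[0,0,0],[0,0,-0.95]],
    [[0,0,0],[0,0,-0.95]],
    [[0,0,0],[0,0,-0.95]],
    [[0,0,0],[0,0,0]],
    [[0,0,0],[0,0,0]]
  ]
}}

```text
clock: 7.17
position: [0.4785, -0.0053, 0.1925]
tcp_rot: [0.002, 1.0, 0.0, -0.002]
ft_force: [0.3, -0.1, -0.5]
finger_gap: 0.0238
finger_force: 59.1
```

>>> {"api": "arm_command", "payload": {
  "motion": [
    [[0,0,0.5],[0,0,0]],
    [[0,0,0.7],[0,0,0]],
    [[0,0,0.6],[0,0,0]],
    [[0,0,0.35],[0,0,0]],
    [[0,0,0],[0,0,0]],
    [[0,0,0],[0,0,0]]
  ]
}}

```text
clock: 7.67
position: [0.4789, -0.0053, 0.1293]
tcp_rot: [0.001, 1.0, 0.0, -0.001]
ft_force: [-0.2, 0.3, -0.6]
finger_gap: 0.0243
finger_force: 59.1
```

Run:
```python
from h import *
to(.4804,-.005,.122,90)
s=env.state()
C=np.zeros((600,800,3),np.uint8)
for i,n in enumerate(('scene','top')):
    p,d=snap(n); u,v=proj(n,[.4804,-.005,.045])[0].astype(int);print(n,u,v)
    C[:, i*400:i*400+400]=cv2.resize(p[v-45:v+30,u-25:u+25],(400,600),interpolation=cv2.INTER_CUBIC)
cv2.imwrite('pics/crop3.png',C[:,:,::-1])
```

```text
t 7.67 pos [ 0.4789 -0.0053  0.1293] yaw 89.83 tilt z [-1.8e-03  3.0e-04 -1.0e+00] F [-0.24  0.32 -0.56] M [-0.007 -0.015 -0.014] gap 0.0243 q [-0.13 -0.05  1.64  0.    1.55 -1.7 ]
shift units [-0.051  0.01   0.242] rz units -0.028
scene 344 200
top 338 252
```

View pics/crop3.png

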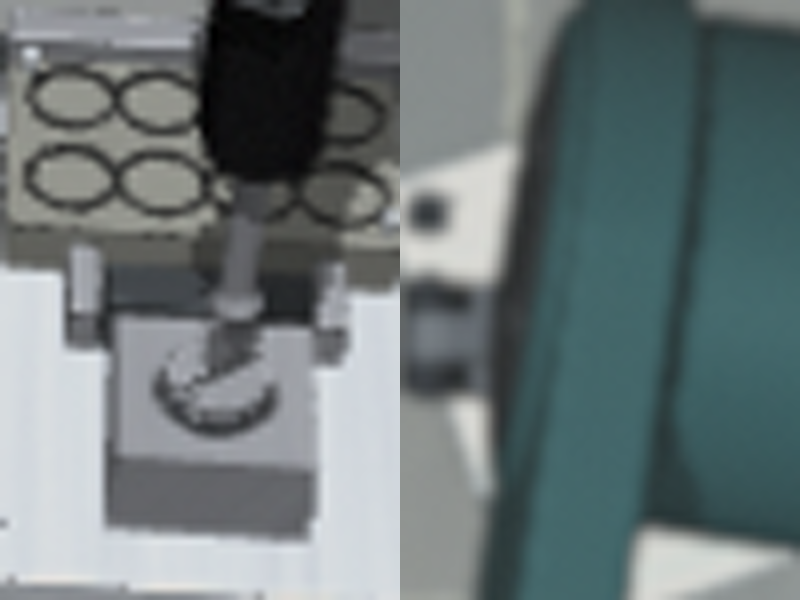

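The blade hangs just above the head (left crop: tip near (235,365), head centre near (215,388)). I'll measure their relative position with scene depth.

Run:
```python
from h import *
np.set_printoptions(precision=4,suppress=True,linewidth=160)
# current clouds
ps=[env.snapshot('scene') for _ in range(3)]
d=np.median([x[1] for x in ps],axis=0);g=np.mean([x[0].astype(float).mean(2) for x in ps],axis=0);np.savez('near.npz',d=d,g=g)
P=cloud('scene',d);c=np.array([.4795,-.0055])
r=np.linalg.norm(P[...,:2]-c,axis=2)
for lo,hi in((.048,.052),(.052,.056),(.056,.06),(.06,.064),(.066,.075),(.075,.09)):
    q=P[(r<.02)&(P[...,2]>=lo)&(P[...,2]<hi)]
    if len(q)>3:
        u,s,vt=np.linalg.svd(q[:,:2]-q[:,:2].mean(0));pr=q[:,:2]@vt.T
        print(lo,len(q),'mean',q.mean(0),'dir',np.degrees(np.arctan2(vt[0,1],vt[0,0]))%180,'ext',np.ptp(pr,axis=0),'mid',((pr.max(0)+pr.min(0))/2)@vt)
h=P[(r<.02)&(P[...,2]>.0395)&(P[...,2]<.0455)];print('head',len(h),h.mean(0),h.min(0),h.max(0))
for u0 in range(0,1):
    b=g[185:215,328:362].astype(int)
    print(b)
print(proj('scene',[[.4795,-.0055,.042],[.4789,-.0053,.049],[.4795+.012*.5,-.0055+.012*.866,.042],[.4795-.012*.5,-.0055-.012*.866,.042]]))
```

```text
0.052 7 mean [ 0.4778 -0.0057  0.054 ] dir 66.81630563978052 ext [0.0132 0.0007] mid [ 0.4778 -0.0059]
0.056 10 mean [ 0.4784 -0.0048  0.0579] dir 63.330706092753026 ext [0.0145 0.0021] mid [ 0.4778 -0.0063]
0.06 7 mean [ 0.4799 -0.0025  0.0623] dir 29.5538810683004 ext [0.0092 0.0045] mid [ 0.478  -0.0033]
0.066 24 mean [ 0.4776 -0.0044  0.0698] dir 15.104179183988634 ext [0.0108 0.0062] mid [ 0.4781 -0.0046]
0.075 29 mean [ 0.4776 -0.0041  0.0824] dir 16.43039443316806 ext [0.0078 0.0042] mid [ 0.4775 -0.0043]
head 84 [ 0.4774 -0.0053  0.0418] [ 0.4661 -0.0175  0.0395] [0.4897 0.005  0.0444]
[[119 117  97 ...  69  81 111]
 [164 162 155 ...  62  68  84]
 [165 162 157 ...  73  75  87]
 ...
 [217 217 218 ... 217 218 215]
 [217 217 218 ... 211 218 215]
 [217 217 218 ... 218 218 215]]
[[344.8097 201.6844]
 [345.5011 199.0984]
 [339.7494 204.2744]
 [349.8124 199.1231]]
```

Blade and head centres agree to within about 1 mm, and the blade is at about 60–63°. Descending to light contact.

>>> {"api": "arm_command", "payload": {
  "motion": [
    [[0,0,0.1],[0,0,0]],
    [[0,0,0.1],[0,0,0]],
    [[0,0,0.03],[0,0,0]],
    [[0,0,0.03],[0,0,0]],
    [[0,0,0.02],[0,0,0]],
    [[0,0,0.02],[0,0,0]],
    [[0,0,0],[0,0,0]],
    [[0,0,0],[0,0,0]]
  ]
}}

```text
clock: 8.58
position: [0.4795, -0.0054, 0.1212]
tcp_rot: [0.001, 1.0, 0.0, 0.0]
ft_force: [-0.4, 0.2, 0.1]
finger_gap: 0.024
finger_force: 59.3
```

```bash
python3 -c "
from h import *
to(.4789,-.0053,.122,90)"
```

```text
t 8.58 pos [ 0.4795 -0.0054  0.1212] yaw 89.89 tilt z [ 5.e-04  0.e+00 -1.e+00] F [-0.45  0.23  0.11] M [-0.051  0.016  0.001] gap 0.024 q [-0.13 -0.04  1.65  0.    1.53 -1.7 ]
shift units [ 0.021  0.003 -0.028] rz units -0.019
```

>>> {"api": "arm_command", "payload": {
  "motion": [
    [[0,0,0.03],[0,0,0]],
    [[0,0,0.03],[0,0,0]],
    [[0,0,0],[0,0,0]],
    [[0,0,0],[0,0,0]],
    [[0,0,0],[0,0,0]]
  ]
}}

```text
clock: 9.0
position: [0.4795, -0.0054, 0.1193]
tcp_rot: [0.001, 1.0, 0.0, 0.0]
ft_force: [0.4, -0.1, 1.9]
finger_gap: 0.0237
finger_force: 59.4
```

```bash
python3 -c "
from h import *
to(.4789,-.0053,.122,90)"
```

```text
t 9.0 pos [ 0.4795 -0.0054  0.1193] yaw 89.89 tilt z [ 4.e-04  0.e+00 -1.e+00] F [ 0.44 -0.14  1.85] M [-0.016  0.015 -0.035] gap 0.0237 q [-0.13 -0.04  1.66  0.    1.53 -1.7 ]
shift units [ 0.02   0.002 -0.091] rz units -0.019
```

>>> {"api": "arm_command", "payload": {
  "motion": [
    [[0,0,0.02],[0,0,0]],
    [[0,0,0],[0,0,0]],
    [[0,0,0],[0,0,0]]
  ]
}}

```text
clock: 9.25
position: [0.4795, -0.0054, 0.1186]
tcp_rot: [0.001, 1.0, 0.0, 0.0]
ft_force: [-0.5, 0.2, 1.8]
finger_gap: 0.0239
finger_force: 59.4
```

>>> {"api": "arm_command", "payload": {
  "motion": [
    [[0,0,0],[0,0,0.25]],
    [[0,0,0],[0,0,0.25]],
    [[0,0,0],[0,0,0.25]],
    [[0,0,0],[0,0,0]],
    [[0,0,0],[0,0,0]]
  ]
}}

```text
clock: 9.67
position: [0.4791, -0.0054, 0.1179]
tcp_rot: [0.04, 0.999, 0.0, -0.001]
ft_force: [-0.5, -0.4, -0.7]
finger_gap: 0.0239
finger_force: 59.2
```

>>> {"api": "arm_command", "payload": {
  "motion": [
    [[0,0,0],[0,0,0.25]],
    [[0,0,0],[0,0,0.25]],
    [[0,0,0],[0,0,0.25]],
    [[0,0,0],[0,0,0]],
    [[0,0,0],[0,0,0]]
  ]
}}

```text
clock: 10.08
position: [0.4792, -0.0054, 0.1182]
tcp_rot: [0.079, 0.997, 0.0, -0.0]
ft_force: [-0.3, -0.1, -1.5]
finger_gap: 0.0239
finger_force: 59.1
```

```bash
python3 -c "
from h import *
to(.4789,-.0053,.122,90)"
```

```text
t 10.08 pos [ 0.4792 -0.0054  0.1182] yaw 80.94 tilt z [-5.e-04  0.e+00 -1.e+00] F [-0.3  -0.07 -1.45] M [-0.095 -0.11  -0.003] gap 0.0239 q [-0.13 -0.04  1.66 -0.    1.52 -1.54]
shift units [ 0.011  0.001 -0.128] rz units -1.509
```

The force fell from about 2 N to about 0 after the first clockwise turn, with the tip at z≈0.038, so the blade has dropped into the slot. Now turning clockwise while watching the moment.

>>> {"api": "arm_command", "payload": {
  "motion": [
    [[0,0,0],[0,0,0.4]],
    [[0,0,0],[0,0,0.4]],
    [[0,0,0],[0,0,0.4]],
    [[0,0,0],[0,0,0.4]],
    [[0,0,0],[0,0,0.4]],
    [[0,0,0],[0,0,0.4]],
    [[0,0,0],[0,0,0.4]],
    [[0,0,0],[0,0,0.4]],
    [[0,0,0],[0,0,0]],
    [[0,0,0],[0,0,0]]
  ]
}}

```text
clock: 10.92
position: [0.4793, -0.0053, 0.1183]
tcp_rot: [0.244, 0.97, 0.0, -0.0]
ft_force: [-0.3, -0.6, -1.1]
finger_gap: 0.0238
finger_force: 59.2
```

```bash
python3 -c "
from h import *
to(.4792,-.0054,.118,80)"
```

```text
t 10.92 pos [ 0.4793 -0.0053  0.1183] yaw 61.78 tilt z [-4.e-04  1.e-04 -1.e+00] F [-0.31 -0.6  -1.07] M [-0.037 -0.081  0.047] gap 0.0238 q [-0.13 -0.04  1.66  0.    1.52 -1.21]
shift units [ 0.001 -0.003  0.009] rz units -3.037
```

>>> {"api": "arm_command", "payload": {
  "motion": [
    [[0,0,0],[0,0,0.4]],
    [[0,0,0],[0,0,0.4]],
    [[0,0,0],[0,0,0.4]],
    [[0,0,0],[0,0,0.4]],
    [[0,0,0],[0,0,0.4]],
    [[0,0,0],[0,0,0.4]],
    [[0,0,0],[0,0,0.4]],
    [[0,0,0],[0,0,0.4]],
    [[0,0,0],[0,0,0.4]],
    [[0,0,0],[0,0,0.4]],
    [[0,0,0],[0,0,0.4]],
    [[0,0,0],[0,0,0.4]],
    [[0,0,0],[0,0,0.4]],
    [[0,0,0],[0,0,0.4]],
    [[0,0,0],[0,0,0.4]],
    [[0,0,0],[0,0,0.4]],
    [[0,0,0],[0,0,0.4]],
    [[0,0,0],[0,0,0.4]],
    [[0,0,0],[0,0,0]],
    [[0,0,0],[0,0,0]]
  ]
}}

```text
clock: 12.58
position: [0.4794, -0.0054, 0.1183]
tcp_rot: [0.584, 0.812, 0.0, 0.0]
ft_force: [0.4, -1.0, -2.0]
finger_gap: 0.0238
finger_force: 59.2
```

```bash
python3 -c "
from h import *
to(.4792,-.0054,.118,80)"
```

```text
t 12.58 pos [ 0.4794 -0.0054  0.1183] yaw 18.6 tilt z [ 0. -0. -1.] F [ 0.43 -1.01 -1.98] M [-0.113 -0.227  0.089] gap 0.0238 q [-0.13 -0.04  1.66  0.    1.52 -0.45]
shift units [ 0.002 -0.006  0.011] rz units -10.234
```

>>> {"api": "arm_command", "payload": {
  "motion": [
    [[0,0,0],[0,0,0.3]],
    [[0,0,0],[0,0,0.3]],
    [[0,0,0],[0,0,0.3]],
    [[0,0,0],[0,0,0.3]],
    [[0,0,0],[0,0,0.3]],
    [[0,0,0],[0,0,0]],
    [[0,0,0],[0,0,0]],
    [[0,0,0],[0,0,0]]
  ]
}}

```text
clock: 13.25
position: [0.4794, -0.0054, 0.1184]
tcp_rot: [0.646, 0.764, 0.0, -0.0]
ft_force: [0.6, -0.3, -2.0]
finger_gap: 0.0234
finger_force: 59.1
```

```bash
python3 -c "
from h import *
to(.4792,-.0054,.118,80)"
```

```text
t 13.25 pos [ 0.4794 -0.0054  0.1184] yaw 9.56 tilt z [-0.  0. -1.] F [ 0.56 -0.34 -2.03] M [-0.102 -0.231  0.071] gap 0.0234 q [-0.13 -0.04  1.66  0.    1.52 -0.3 ]
shift units [ 0.001 -0.006  0.013] rz units -11.74
```

>>> {"api": "arm_command", "payload": {
  "motion": [
    [[0,0,0],[0,0,0.2]],
    [[0,0,0],[0,0,0.2]],
    [[0,0,0],[0,0,0]],
    [[0,0,0],[0,0,0]]
  ]
}}

```text
clock: 13.58
position: [0.4793, -0.0054, 0.1184]
tcp_rot: [0.662, 0.749, -0.0, -0.0]
ft_force: [1.4, -1.0, -3.1]
finger_gap: 0.0239
finger_force: 59.1
```

```bash
python3 -c "
from h import *
to(.4792,-.0054,.118,80)"
```

```text
t 13.58 pos [ 0.4793 -0.0054  0.1184] yaw 7.09 tilt z [-1.e-04  1.e-04 -1.e+00] F [ 1.41 -1.   -3.12] M [-0.181 -0.268  0.05 ] gap 0.0239 q [-0.13 -0.04  1.66  0.    1.52 -0.25]
shift units [-0.001 -0.005  0.013] rz units -12.151
```

>>> {"api": "arm_command", "payload": {
  "motion": [
    [[0,0,0],[0,0,0.2]],
    [[0,0,0],[0,0,0.1]],
    [[0,0,0],[0,0,0]],
    [[0,0,0],[0,0,0]]
  ]
}}

```text
clock: 13.92
position: [0.4794, -0.0054, 0.1184]
tcp_rot: [0.674, 0.739, 0.0, -0.0]
ft_force: [0.7, -0.9, -3.8]
finger_gap: 0.0238
finger_force: 59.0
```

```bash
python3 -c "
from h import *
to(.4792,-.0054,.118,80)"
```

```text
t 13.92 pos [ 0.4794 -0.0054  0.1184] yaw 5.29 tilt z [-1.e-04  1.e-04 -1.e+00] F [ 0.74 -0.94 -3.85] M [-0.166 -0.257  0.03 ] gap 0.0238 q [-0.13 -0.04  1.66  0.    1.52 -0.22]
shift units [-0.001 -0.005  0.014] rz units -12.452
```

>>> {"api": "arm_command", "payload": {
  "motion": [
    [[0,0,0.02],[0,0,0]],
    [[0,0,0],[0,0,0.2]],
    [[0,0,0],[0,0,0]],
    [[0,0,0],[0,0,0]]
  ]
}}

```text
clock: 14.25
position: [0.4795, -0.0054, 0.1183]
tcp_rot: [0.681, 0.732, 0.0, 0.0]
ft_force: [0.3, -1.2, -1.4]
finger_gap: 0.0239
finger_force: 59.3
```

```bash
python3 -c "
from h import *
to(.4792,-.0054,.118,80)
P=cloud('scene',snap('scene','scene4.png')[1])
c=np.array([.4991,-.0567]);a=np.radians(21);ex=np.array([np.cos(a),np.sin(a)]);ey=np.array([-np.sin(a),np.cos(a)])
for f in('last_scene.npz',):
    q=P[...,:2]-c;X=q@ex;Y=q@ey
    m=(abs(X)<.02)&(Y>-.01)&(Y<.03)&(P[...,2]>.024)&(P[...,2]<.04)
    for lo in np.arange(-.01,.03,.003):
        k=m&(Y>lo)&(Y<=lo+.003);print(round(lo*1e3),k.sum(),np.median(P[k][:,2]) if k.any() else 0)
"
```

```text
t 14.25 pos [ 0.4795 -0.0054  0.1183] yaw 4.08 tilt z [ 5.e-04 -0.e+00 -1.e+00] F [ 0.26 -1.17 -1.4 ] M [-0.109 -0.112  0.026] gap 0.0239 q [-0.13 -0.04  1.66  0.    1.52 -0.2 ]
shift units [ 0.001 -0.01   0.008] rz units -12.653
-10 21 0.027741150431310646
-7 4 0.02873866625506316
-4 1 0.028422637899436887
-1 10 0.03039857125718337
2 15 0.030824553670406596
5 17 0.030798236106561183
8 18 0.03034050039313002
11 36 0.027586373766815386
14 25 0.029797262910000732
17 0 0
20 0 0
23 0 0
26 0 0
29 1 0.03291368723586141
```

>>> {"api": "arm_command", "payload": {
  "motion": [
    [[0,0,0],[0,0,0.2]],
    [[0,0,0],[0,0,0.1]],
    [[0,0,0],[0,0,0]],
    [[0,0,0],[0,0,0]]
  ]
}}

```text
clock: 14.63
position: [0.4795, -0.0054, 0.1181]
tcp_rot: [0.693, 0.721, 0.0, 0.0]
ft_force: [-0.2, -0.4, 0.5]
finger_gap: 0.0241
finger_force: 59.4
```

```bash
python3 -c "
from h import *
to(.4792,-.0054,.118,80)"
```

```text
t 14.63 pos [ 0.4795 -0.0054  0.1181] yaw 2.28 tilt z [ 5.e-04 -0.e+00 -1.e+00] F [-0.22 -0.36  0.48] M [-0.148 -0.128  0.046] gap 0.0241 q [-0.13 -0.04  1.66  0.    1.52 -0.17]
shift units [ 0.    -0.011  0.005] rz units -12.953
```

>>> {"api": "arm_command", "payload": {
  "motion": [
    [[0,0,0],[0,0,0.2]],
    [[0,0,0],[0,0,0.1]],
    [[0,0,0],[0,0,0]],
    [[0,0,0],[0,0,0]]
  ]
}}

```text
clock: 14.97
position: [0.4795, -0.0054, 0.118]
tcp_rot: [0.704, 0.71, 0.0, 0.0]
ft_force: [1.1, -1.1, 0.2]
finger_gap: 0.0234
finger_force: 59.4
```

```bash
python3 -c "
from h import *
to(.4792,-.0054,.118,80)"
```

```text
t 14.97 pos [ 0.4795 -0.0054  0.118 ] yaw 0.48 tilt z [ 4.e-04  0.e+00 -1.e+00] F [ 1.13 -1.08  0.18] M [-0.159 -0.185  0.049] gap 0.0234 q [-0.13 -0.04  1.66  0.    1.52 -0.14]
shift units [-0.    -0.011  0.001] rz units -13.253
```

>>> {"api": "arm_command", "payload": {
  "motion": [
    [[0,0,0],[0,0,0.2]],
    [[0,0,0],[0,0,0.1]],
    [[0,0,0],[0,0,0]],
    [[0,0,0],[0,0,0]]
  ]
}}

```text
clock: 15.3
position: [0.4795, -0.0054, 0.118]
tcp_rot: [0.715, 0.699, 0.0, 0.0]
ft_force: [0.7, 0.0, 0.5]
finger_gap: 0.0242
finger_force: 59.4
```

```bash
python3 -c "
from h import *
to(.4792,-.0054,.118,80)"
```

```text
t 15.3 pos [ 0.4795 -0.0054  0.118 ] yaw -1.32 tilt z [ 3.e-04  0.e+00 -1.e+00] F [0.74 0.01 0.47] M [-0.176 -0.214  0.08 ] gap 0.0242 q [-0.13 -0.04  1.66  0.    1.52 -0.11]
shift units [-0.001 -0.01  -0.001] rz units -13.553
```

>>> {"api": "arm_command", "payload": {
  "motion": [
    [[0,0,0],[0,0,0.1]],
    [[0,0,0],[0,0,0.1]],
    [[0,0,0],[0,0,0]],
    [[0,0,0],[0,0,0]]
  ]
}}

```text
clock: 15.63
position: [0.4794, -0.0054, 0.1179]
tcp_rot: [0.722, 0.691, 0.0, 0.0]
ft_force: [0.5, -0.6, 0.4]
finger_gap: 0.0239
finger_force: 59.4
```

```bash
python3 -c "
from h import *
to(.4792,-.0054,.118,80)"
```

```text
t 15.63 pos [ 0.4794 -0.0054  0.1179] yaw -2.52 tilt z [ 1.e-04  0.e+00 -1.e+00] F [ 0.46 -0.57  0.38] M [-0.186 -0.253  0.047] gap 0.0239 q [-0.13 -0.04  1.66  0.    1.52 -0.09]
shift units [-0.    -0.008 -0.002] rz units -13.753
```

>>> {"api": "arm_command", "payload": {
  "motion": [
    [[0,0,0],[0,0,0.1]],
    [[0,0,0],[0,0,0.1]],
    [[0,0,0],[0,0,0]],
    [[0,0,0],[0,0,0]]
  ]
}}

```text
clock: 15.97
position: [0.4794, -0.0054, 0.1179]
tcp_rot: [0.73, 0.684, 0.0, 0.0]
ft_force: [0.9, -0.9, 0.6]
finger_gap: 0.0236
finger_force: 59.4
```

```bash
python3 -c "
from h import *
to(.4792,-.0054,.118,80)"
```

```text
t 15.97 pos [ 0.4794 -0.0054  0.1179] yaw -3.72 tilt z [ 1.e-04  1.e-04 -1.e+00] F [ 0.93 -0.88  0.62] M [-0.154 -0.259  0.08 ] gap 0.0236 q [-0.13 -0.04  1.66  0.    1.52 -0.06]
shift units [-0.002 -0.007 -0.003] rz units -13.953
```

>>> {"api": "arm_command", "payload": {
  "motion": [
    [[0,0,0],[0,0,0.1]],
    [[0,0,0],[0,0,0.1]],
    [[0,0,0],[0,0,0]],
    [[0,0,0],[0,0,0]]
  ]
}}

```text
clock: 16.3
position: [0.4794, -0.0054, 0.1179]
tcp_rot: [0.737, 0.676, 0.0, 0.0]
ft_force: [0.2, 0.0, 0.6]
finger_gap: 0.0238
finger_force: 59.4
```

```bash
python3 -c "
from h import *
to(.4792,-.0054,.118,80)"
```

```text
t 16.3 pos [ 0.4794 -0.0054  0.1179] yaw -4.92 tilt z [ 1.e-04  1.e-04 -1.e+00] F [0.18 0.04 0.63] M [-0.186 -0.324 -0.03 ] gap 0.0238 q [-0.13 -0.04  1.66  0.    1.52 -0.04]
shift units [-0.002 -0.007 -0.003] rz units -14.153
```

>>> {"api": "arm_command", "payload": {
  "motion": [
    [[0,0,0],[0,0,0.1]],
    [[0,0,0],[0,0,0.1]],
    [[0,0,0],[0,0,0]],
    [[0,0,0],[0,0,0]]
  ]
}}

```text
clock: 16.63
position: [0.4794, -0.0054, 0.1179]
tcp_rot: [0.744, 0.668, 0.0, 0.0]
ft_force: [1.4, -0.6, 0.6]
finger_gap: 0.0237
finger_force: 59.5
```

```bash
python3 -c "
from h import *
to(.4792,-.0054,.118,80)"
```

```text
t 16.63 pos [ 0.4794 -0.0054  0.1179] yaw -6.12 tilt z [ 1.e-04  0.e+00 -1.e+00] F [ 1.41 -0.6   0.61] M [-0.171 -0.286  0.064] gap 0.0237 q [-0.13 -0.04  1.66  0.    1.52 -0.02]
shift units [-0.001 -0.007 -0.002] rz units -14.353
```

>>> {"api": "arm_command", "payload": {
  "motion": [
    [[0,0,0],[0,0,0.1]],
    [[0,0,0],[0,0,0.1]],
    [[0,0,0],[0,0,0]],
    [[0,0,0],[0,0,0]]
  ]
}}

```text
clock: 16.97
position: [0.4794, -0.0054, 0.1179]
tcp_rot: [0.751, 0.661, 0.0, -0.0]
ft_force: [0.4, -1.1, 0.9]
finger_gap: 0.0238
finger_force: 59.5
```

```bash
python3 -c "
from h import *
to(.4792,-.0054,.118,80)"
```

```text
t 16.97 pos [ 0.4794 -0.0054  0.1179] yaw -7.31 tilt z [ 1.e-04  1.e-04 -1.e+00] F [ 0.42 -1.09  0.9 ] M [-0.244 -0.348  0.063] gap 0.0238 q [-0.13 -0.04  1.66  0.    1.52 -0.  ]
shift units [-0.002 -0.006 -0.003] rz units -14.552
```

>>> {"api": "arm_command", "payload": {
  "motion": [
    [[0,0,0],[0,0,0.1]],
    [[0,0,0],[0,0,0.1]],
    [[0,0,0],[0,0,0]],
    [[0,0,0],[0,0,0]]
  ]
}}

```text
clock: 17.3
position: [0.4794, -0.0054, 0.1179]
tcp_rot: [0.758, 0.653, 0.0, 0.0]
ft_force: [1.0, -0.5, 0.1]
finger_gap: 0.0239
finger_force: 59.6
```

```bash
python3 -c "
from h import *
to(.4792,-.0054,.118,80)"
```

```text
t 17.3 pos [ 0.4794 -0.0054  0.1179] yaw -8.51 tilt z [ 1.e-04  0.e+00 -1.e+00] F [ 0.97 -0.51  0.1 ] M [-0.248 -0.32   0.104] gap 0.0239 q [-0.13 -0.04  1.66  0.    1.52  0.02]
shift units [-0.002 -0.006 -0.002] rz units -14.752
```

>>> {"api": "arm_command", "payload": {
  "motion": [
    [[0,0,0],[0,0,0.1]],
    [[0,0,0],[0,0,0]],
    [[0,0,0],[0,0,0]]
  ]
}}

```text
clock: 17.55
position: [0.4794, -0.0054, 0.1179]
tcp_rot: [0.761, 0.649, 0.0, -0.0]
ft_force: [1.1, -0.9, 0.6]
finger_gap: 0.0239
finger_force: 59.6
```

Run:
```python
from h import *
to(.4792,-.0054,.118,80)
p,d=snap('scene')
old=np.load('avg_scene.npy');g=p.astype(float).mean(2)
# intensity profile along fixture y on jaw's top (z=.03) at several x, before vs now
c=np.array([.4991,-.0567]);a=np.radians(21);ex=np.array([np.cos(a),np.sin(a)]);ey=np.array([-np.sin(a),np.cos(a)])
Y=np.arange(-.006,.036,.002)
for X in(-.02,-.016,.016,.02):
    P=np.array([np.r_[c+X*ex+y*ey,.03] for y in Y]);q=proj('scene',P).astype(np.float32)
    for im in(old,g): print(X,cv2.remap(im.astype(np.float32),q[:,:1].copy(),q[:,1:].copy(),cv2.INTER_LINEAR).ravel().astype(int))
C=np.zeros((400,800,3),np.uint8)
pv=np.load('last_top.npz')
C[:,:400]=cv2.resize(cv2.cvtColor(cv2.imread('pics/scene0.png'),cv2.COLOR_BGR2RGB)[160:235,305:380],(400,400),interpolation=cv2.INTER_CUBIC)
C[:,400:]=cv2.resize(p[160:235,305:380],(400,400),interpolation=cv2.INTER_CUBIC)
cv2.imwrite('pics/crop4.png',C[:,:,::-1])
```

```text
t 17.55 pos [ 0.4794 -0.0054  0.1179] yaw -9.11 tilt z [ 0.  0. -1.] F [ 1.11 -0.86  0.56] M [-0.246 -0.275  0.134] gap 0.0239 q [-0.13 -0.04  1.66  0.    1.52  0.03]
shift units [-0.002 -0.006 -0.003] rz units -14.852
-0.02 [ 99  85  88  88  87  83  71  69  68  68  68  68  66  58  79 118 154 153
 153 154 154]
-0.02 [ 66  56  52  45  42  41  41  41  42  42  33  31  32  33  51  85 125 161
 164 165 165]
-0.016 [106  83  88  88  87  85  75  70  68  67  68  68  66  53  74 110 154 154
 154 154 154]
-0.016 [ 69  57  50  44  42  42  41  41  41  42  35  31  31  34  47  71 105 134
 154 164 161]
0.016 [111  88  88  88  87  85  75  69  67  67  68  69  68  55  77 112 151 151
 151 150 150]
0.016 [117  88  77  74  72  73  72  72  74  78  59  46  46  54  83 120 162 161
 161 161 161]
0.02 [116  89  89  88  88  86  78  70  67  67  69  71  75  57  64  89 112 116
 116 116 119]
0.02 [123  91  78  73  71  72  72  73  72  69  57  46  47  52  70  96 120 128
 136 145 132]
```

View pics/crop4.png

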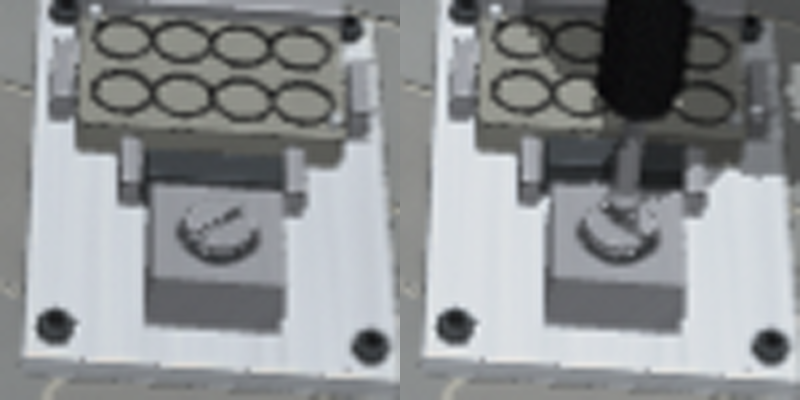

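The crop pair shows the jaw moved up against the die: its back edge is at about Y +13.5 measured, or about 14.5 with bias, which is the stop. The moment is climbing above friction (0.10, then 0.13 N m). One more small nudge to confirm.

>>> {"api": "arm_command", "payload": {
  "motion": [
    [[0,0,0],[0,0,0.08]],
    [[0,0,0],[0,0,0]],
    [[0,0,0],[0,0,0]]
  ]
}}

```text
clock: 17.85
position: [0.4794, -0.0054, 0.1179]
tcp_rot: [0.764, 0.645, 0.0, -0.0]
ft_force: [1.0, -0.1, 0.2]
finger_gap: 0.0241
finger_force: 59.7
```

```bash
python3 -c "
from h import *
to(.4792,-.0054,.118,80)"
```

```text
t 17.85 pos [ 0.4794 -0.0054  0.1179] yaw -9.6 tilt z [ 0.e+00  1.e-04 -1.e+00] F [ 1.04 -0.07  0.16] M [-0.252 -0.328  0.099] gap 0.0241 q [-0.13 -0.04  1.66  0.    1.52  0.04]
shift units [-0.002 -0.006 -0.003] rz units -14.933
```

```bash
cat > mz.py <<'E'
from h import *
m=[]
for _ in range(8): env.snapshot('top'); m.append(np.r_[env.state()['ft_force'],env.state()['moment']])
print(np.round(np.mean(m,0),3),'sd',np.round(np.std(m,0),3)); to(.4792,-.0054,.118,80)
E
python3 mz.py
```

```text
[ 0.902 -0.899  0.503 -0.233 -0.319  0.127] sd [0.376 0.317 0.35  0.018 0.016 0.026]
t 18.25 pos [ 0.4794 -0.0054  0.1179] yaw -9.59 tilt z [ 1.e-04  1.e-04 -1.e+00] F [ 0.85 -1.3   0.58] M [-0.214 -0.343  0.161] gap 0.0237 q [-0.13 -0.04  1.66  0.    1.52  0.04]
shift units [-0.002 -0.007 -0.003] rz units -14.932
```

>>> {"api": "arm_command", "payload": {
  "motion": [
    [[0,0,0],[0,0,0.1]],
    [[0,0,0],[0,0,0]],
    [[0,0,0],[0,0,0]]
  ]
}}

```text
clock: 18.5
position: [0.4794, -0.0054, 0.1179]
tcp_rot: [0.767, 0.641, 0.0, 0.0]
ft_force: [1.7, -0.6, 1.0]
finger_gap: 0.0241
finger_force: 59.7
```

```bash
python3 mz.py
```

```text
[ 1.379 -0.649  0.463 -0.246 -0.329  0.167] sd [0.446 0.686 0.405 0.022 0.031 0.037]
t 18.9 pos [ 0.4794 -0.0054  0.1179] yaw -10.19 tilt z [ 1.e-04  1.e-04 -1.e+00] F [ 0.96 -0.69  0.39] M [-0.203 -0.359  0.185] gap 0.024 q [-0.13 -0.04  1.66  0.    1.52  0.05]
shift units [-0.002 -0.006 -0.003] rz units 14.968
```

The moment rose from 0.127 to 0.167 N m over 0.6°, which is elastic wind-up against the hard stop, so the jaw is home. Backing off inside the slot play, then lifting out.

>>> {"api": "arm_command", "payload": {
  "motion": [
    [[0,0,0],[0,0,-0.4]],
    [[0,0,0],[0,0,-0.4]],
    [[0,0,0],[0,0,-0.4]],
    [[0,0,0],[0,0,0]],
    [[0,0,0],[0,0,0]]
  ]
}}

```text
clock: 19.32
position: [0.479, -0.0053, 0.1177]
tcp_rot: [0.726, 0.688, -0.0, -0.0]
ft_force: [0.3, -0.7, 0.1]
finger_gap: 0.0236
finger_force: 59.3
```

```bash
python3 mz.py
```

```text
[ 0.118 -0.714 -0.479 -0.166 -0.077  0.03 ] sd [0.612 0.455 0.345 0.036 0.028 0.025]
t 19.72 pos [ 0.4791 -0.0053  0.1177] yaw -3.0 tilt z [-6.e-04  2.e-04 -1.e+00] F [-0.74 -0.05 -0.23] M [-0.116 -0.041  0.052] gap 0.0236 q [-0.13 -0.04  1.66  0.    1.52 -0.08]
shift units [-0.003  0.002 -0.01 ] rz units -13.834
```

>>> {"api": "arm_command", "payload": {
  "motion": [
    [[0,0,-0.05],[0,0,0]],
    [[0,0,-0.1],[0,0,0]],
    [[0,0,-0.2],[0,0,0]],
    [[0,0,-0.4],[0,0,0]],
    [[0,0,-0.6],[0,0,0]],
    [[0,0,-0.6],[0,0,0]],
    [[0,0,-0.5],[0,0,0]],
    [[0,0,-0.2],[0,0,0]],
    [[0,0,0],[0,0,-0.9]],
    [[0,0,0],[0,0,-0.9]],
    [[0,0,0],[0,0,-0.9]],
    [[0,0,0],[0,0,-0.9]],
    [[0,0,0],[0,0,-0.9]],
    [[0,0,0],[0,0,-0.9]],
    [[0,0,0],[0,0,-0.5]],
    [[0,0,0],[0,0,0]],
    [[0,0,0],[0,0,0]]
  ]
}}

```text
clock: 21.13
position: [0.4794, -0.0053, 0.1977]
tcp_rot: [0.482, 0.876, 0.0, 0.0]
ft_force: [-0.2, 0.2, -0.1]
finger_gap: 0.0237
finger_force: 59.2
```

```bash
python3 -c "
from h import *
to(.5645,.1771,.197,33)"
```

```text
t 21.13 pos [ 0.4794 -0.0053  0.1977] yaw 32.32 tilt z [ 3.e-04  2.e-04 -1.e+00] F [-0.17  0.23 -0.11] M [ 0.013 -0.032 -0.014] gap 0.0237 q [-0.13 -0.07  1.53  0.    1.68 -0.69]
shift units [3.621 5.649 0.025] rz units -0.113
```

>>> {"api": "arm_command", "payload": {
  "motion": [
    [[0.45,0.7,0],[0,0,-0.1]],
    [[0.45,0.7,0],[0,0,0]],
    [[0.45,0.7,0],[0,0,0]],
    [[0.45,0.7,0],[0,0,0]],
    [[0.45,0.7,0],[0,0,0]],
    [[0.45,0.7,0],[0,0,0]],
    [[0.45,0.7,0],[0,0,0]],
    [[0.4,0.7,0],[0,0,0]],
    [[0,0,0],[0,0,0]],
    [[0,0,0],[0,0,0]]
  ]
}}

```text
clock: 21.97
position: [0.5625, 0.1762, 0.1969]
tcp_rot: [0.477, 0.879, -0.0, -0.0]
ft_force: [-0.5, 0.2, 0.5]
finger_gap: 0.024
finger_force: 59.3
```

Run:
```python
from h import *
np.set_printoptions(precision=4,suppress=True,linewidth=160)
to(.5645,.1771,.12,33)
ps,ds=snap('scene');pt,dt=snap('top')
c=np.array([.4798,-.005])
for n,g in(('top',pt),('scene',ps)):
    g=g.astype(np.float32).mean(2);best=[]
    for dx in np.arange(-3,3.1,1)*1e-3:
      for dy in np.arange(-4,3.1,1)*1e-3:
        for ad in np.arange(-90,90,4):
            a=np.radians(ad);t=np.linspace(-.010,.010,21);o=np.array([-np.sin(a),np.cos(a)]);e=np.array([np.cos(a),np.sin(a)])
            P=np.concatenate([np.c_[c+[dx,dy]+t[:,None]*e+s*o,np.full(21,.042)] for s in(0,.005,-.005)])
            q=proj(n,P).astype(np.float32);f=cv2.remap(g,q[:,:1].copy(),q[:,1:].copy(),cv2.INTER_LINEAR).reshape(3,21).mean(1)
            best.append((f[0]-.5*f[1]-.5*f[2],dx,dy,ad))
    best.sort();print(n,np.array(best[:3]))
C=np.zeros((600,800,3),np.uint8)
C[:,:400]=cv2.resize(ps[160:260,225:292],(400,600),interpolation=cv2.INTER_CUBIC)
C[:300,400:]=cv2.resize(pt[222:282,315:395],(400,300),interpolation=cv2.INTER_CUBIC)
C[300:,400:]=cv2.resize(ps[165:225,305:385],(400,300),interpolation=cv2.INTER_CUBIC)
cv2.imwrite('pics/crop5.png',C[:,:,::-1])
P=cloud('scene',ds);cc=env.state()['position'][:2]
for lo,hi in((.114,.119),(.119,.124),(.124,.129),(.135,.145),(.145,.155),(.155,.165)):
    q=P[(np.linalg.norm(P[...,:2]-cc,axis=2)<.02)&(P[...,2]>lo)&(P[...,2]<hi)]
    if len(q): print(lo,len(q),q.mean(0),(q.min(0)+q.max(0))/2)
```

```text
t 21.97 pos [0.5625 0.1762 0.1969] yaw 33.06 tilt z [-0.0012 -0.0005 -1.    ] F [-0.54  0.17  0.46] M [0.009 0.029 0.023] gap 0.024 q [ 0.21  0.18  1.27 -0.    1.69 -0.37]
shift units [-0.013  0.076  2.562] rz units 0.01
top [[-47.2761  -0.001    0.     -18.    ]
 [-46.8172  -0.002    0.     -18.    ]
 [-46.117   -0.001    0.     -22.    ]]
scene [[-39.7575  -0.003   -0.003  -22.    ]
 [-39.3936  -0.002   -0.003  -22.    ]
 [-39.0084  -0.003   -0.003  -18.    ]]
0.114 10 [0.5611 0.176  0.1174] [0.5608 0.1762 0.1174]
0.119 19 [0.5603 0.1765 0.1215] [0.5606 0.1767 0.1215]
0.124 15 [0.5592 0.177  0.127 ] [0.5602 0.1767 0.1263]
0.135 31 [0.559  0.1783 0.1394] [0.5593 0.1776 0.1399]
0.145 23 [0.5593 0.1784 0.1505] [0.5596 0.1786 0.1506]
0.155 22 [0.5587 0.1785 0.16  ] [0.5596 0.178  0.1599]
```

View pics/crop5.png

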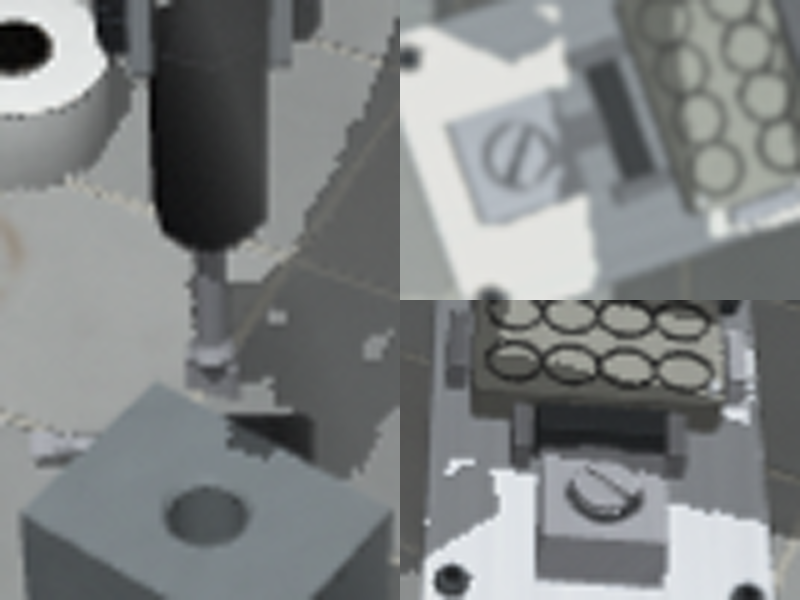

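The crop shows the slot now at about -20° (it turned 80° from 60°), the jaw against the die, and the driver over the stand. Correcting the 2.3 mm offset and lowering the driver.

>>> {"api": "arm_command", "payload": {
  "motion": [
    [[-0.01,0.08,0],[0,0,0]],
    [[0,0,0.4],[0,0,0]],
    [[0,0,0.5],[0,0,0]],
    [[0,0,0.5],[0,0,0]],
    [[0,0,0.4],[0,0,0]],
    [[0,0,0.2],[0,0,0]],
    [[0,0,0],[0,0,0]],
    [[0,0,0],[0,0,0]]
  ]
}}

```text
clock: 22.73
position: [0.5645, 0.1761, 0.1372]
tcp_rot: [0.477, 0.879, -0.0, -0.0]
ft_force: [-0.2, -0.1, 0.1]
finger_gap: 0.0237
finger_force: 59.3
```

```bash
python3 -c "
from h import *
to(.5645,.1771,.0885,33)"
```

```text
t 22.73 pos [0.5645 0.1761 0.1372] yaw 32.98 tilt z [-5.e-04 -1.e-04 -1.e+00] F [-0.22 -0.08  0.15] M [-0.007  0.011  0.03 ] gap 0.0237 q [ 0.21  0.2   1.37  0.    1.58 -0.37]
shift units [0.028 0.017 1.623] rz units -0.003
```

>>> {"api": "arm_command", "payload": {
  "motion": [
    [[0.03,0.02,0.2],[0,0,0]],
    [[0,0,0.4],[0,0,0]],
    [[0,0,0.4],[0,0,0]],
    [[0,0,0.3],[0,0,0]],
    [[0,0,0.2],[0,0,0]],
    [[0,0,0.05],[0,0,0]],
    [[0,0,0],[0,0,0]],
    [[0,0,0],[0,0,0]]
  ]
}}

```text
clock: 23.4
position: [0.5649, 0.1775, 0.0911]
tcp_rot: [0.477, 0.879, 0.0, 0.0]
ft_force: [-0.0, 0.7, -0.0]
finger_gap: 0.0239
finger_force: 59.3
```

```bash
python3 -c "
from h import *
to(.5645,.1771,.088,33)"
```

```text
t 23.4 pos [0.5649 0.1775 0.0911] yaw 33.01 tilt z [ 4.e-04  1.e-04 -1.e+00] F [-0.02  0.67 -0.05] M [-0.04   0.001 -0.056] gap 0.0239 q [ 0.21  0.22  1.43  0.    1.49 -0.37]
shift units [-0.005 -0.018  0.103] rz units 0.001
```

>>> {"api": "arm_command", "payload": {
  "motion": [
    [[0,-0.02,0.04],[0,0,0]],
    [[0,0,0.03],[0,0,0]],
    [[0,0,0.02],[0,0,0]],
    [[0,0,0],[0,0,0]],
    [[0,0,0],[0,0,0]]
  ]
}}

```text
clock: 23.82
position: [0.5643, 0.1772, 0.0884]
tcp_rot: [0.477, 0.879, 0.0, 0.0]
ft_force: [1.0, -0.2, -1.1]
finger_gap: 0.0239
finger_force: 59.3
```

```bash
python3 -c "
from h import *
to(.5645,.1771,.088,33)"
```

```text
t 23.82 pos [0.5643 0.1772 0.0884] yaw 33.0 tilt z [ 3.e-04  1.e-04 -1.e+00] F [ 0.98 -0.22 -1.13] M [ 0.023 -0.016  0.013] gap 0.0239 q [ 0.21  0.22  1.43  0.    1.48 -0.37]
shift units [-0.007  0.006  0.013] rz units 0.001
```

Under 1 mm to go: another small step down, then open.

>>> {"api": "arm_command", "payload": {
  "motion": [
    [[0,0,0.015],[0,0,0]],
    [[0,0,0],[0,0,0]],
    [[0,0,0],[0,0,0]]
  ]
}}

```text
clock: 24.07
position: [0.5644, 0.1772, 0.0882]
tcp_rot: [0.477, 0.879, 0.0, 0.0]
ft_force: [-0.6, -0.0, 1.1]
finger_gap: 0.0236
finger_force: 59.5
```

>>> {"api": "arm_command", "payload": {
  "motion": [
    [[0,0,0],[0,0,0]],
    [[0,0,0],[0,0,0]],
    [[0,0,0],[0,0,0]],
    [[0,0,0],[0,0,0]],
    [[0,0,0],[0,0,0]],
    [[0,0,0],[0,0,0]],
    [[0,0,0],[0,0,0]],
    [[0,0,0],[0,0,0]]
  ],
  "hand": 70
}}

```text
clock: 24.73
position: [0.5642, 0.1772, 0.0878]
tcp_rot: [0.477, 0.879, 0.0, -0.0]
ft_force: [0.2, -0.1, 0.1]
finger_gap: 0.0703
finger_force: 0.0
```

>>> {"api": "arm_command", "payload": {
  "motion": [
    [[0,0,-0.2],[0,0,0]],
    [[0,0,-0.6],[0,0,0]],
    [[0,0,-0.9],[0,0,0]],
    [[0,0,-0.9],[0,0,0]],
    [[0,0,-0.9],[0,0,0]],
    [[0,0,-0.9],[0,0,0]],
    [[0,0,-0.3],[0,0,0]],
    [[0,0,0],[0,0,0]],
    [[0,0,0],[0,0,0]]
  ]
}}

```text
clock: 25.48
position: [0.5641, 0.1772, 0.2285]
tcp_rot: [0.477, 0.879, 0.0, 0.0]
ft_force: [0.2, -0.2, -0.8]
finger_gap: 0.0701
finger_force: 0.0
```

Run:
```python
from h import *
np.set_printoptions(precision=4,suppress=True)
to(.5645,.1771,.088,33)
p,d=snap('scene','scene9.png');P=cloud('scene',d)
q=P[(np.linalg.norm(P[...,:2]-[.5635,.177],axis=2)<.025)&(P[...,2]>.074)&(P[...,2]<.15)]
for lo,hi in((.08,.09),(.1,.11),(.115,.125),(.126,.14)):
    k=q[(q[:,2]>lo)&(q[:,2]<hi)];print(lo,len(k),k.mean(0) if len(k) else 0)
print('top z',q[:,2].max())
```

```text
t 25.48 pos [0.5641 0.1772 0.2285] yaw 33.01 tilt z [ 0.0001  0.0001 -1.    ] F [ 0.24 -0.24 -0.83] M [ 0.035  0.005 -0.002] gap 0.0701 q [ 0.21  0.18  1.21  0.    1.75 -0.37]
shift units [-0.008  0.008  4.682] rz units 0.001
0.08 70 [0.5572 0.1861 0.085 ]
0.1 74 [0.5583 0.1861 0.1052]
0.115 81 [0.5577 0.1856 0.1201]
0.126 204 [0.5614 0.1793 0.1308]
top z 0.13417916453754442
```

View pics/scene9.png

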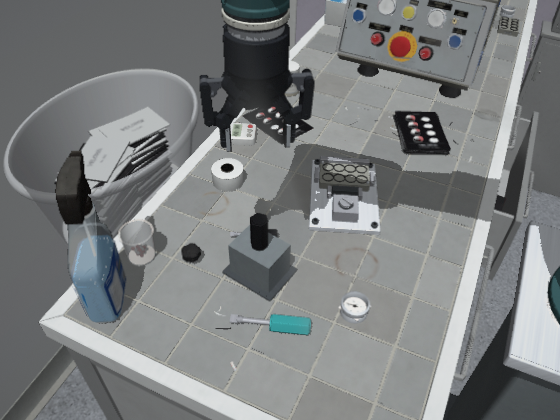

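The driver is back upright in the stand (scene 259,232) and the jaw is home. The turquoise look-alike now lies at (272,323), though it stood at (217,290) in the first picture. I'll check when it fell, and whether the bystanders moved.

Run:
```python
from h import *
np.set_printoptions(precision=4,suppress=True)
for f in('scene0','scene1','scene4','scene9'):
    h=cv2.cvtColor(cv2.imread('pics/%s.png'%f),cv2.COLOR_BGR2HSV);m=cv2.inRange(h,(80,120,80),(95,255,255));m[:150]=0;m[:,:180]=0;m[:,500:]=0
    v,u=np.nonzero(m);print(f,len(u),u.mean().round(),v.mean().round())
p,d=snap('top');P=cloud('top',d);Z=P[...,2]
for n,c,r in(('gauge',(.393,.1834),.03),('roll',(.7217,.0024),.04),('cap',(.6804,.2033),.025)):
    q=P[(np.linalg.norm(P[...,:2]-c,axis=2)<r)&(Z>.012)&(Z<.05)]
    print(n,cv2.minAreaRect((q[:,:2]*1000).astype(np.float32))[0] if len(q) else None,len(q))
```

```text
scene0 597 216.0 285.0
scene1 651 289.0 324.0
scene4 651 289.0 324.0
scene9 651 289.0 324.0
gauge (412.7745666503906, 186.73023986816406) 49
roll (721.7518920898438, 2.318023681640625) 669
cap None 0
```

Run:
```python
from h import *
a=cv2.imread('pics/scene0.png').astype(int);b=cv2.imread('pics/scene9.png').astype(int)
for n,(u,v) in dict(gauge=(353,305),roll=(227,174),cap=(190,254)).items():
    print(n,np.abs(a-b)[v-18:v+18,u-18:u+18].mean().round(1))
print(env.finish_job())
```

```text
gauge 12.1
roll 11.7
cap 10.1
the job is handed in; nothing more can be done
None
```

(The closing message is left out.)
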